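# Assemble two signal towers on the panel bench

### The arm

A 7-joint arm with a two-finger parallel gripper is mounted at the origin on the work surface. World frame = base frame: x ahead of the robot, y to its left, z up, the work surface at z = 0. Lengths are in m, angles in rad, forces in N, time in s.
With the tool pointing down it reaches from about 0.4 to 0.85 m from the base axis. Payload 10.4 kg.
Tool frame: the origin (TCP) lies at the very end of the fingers, on their centre line; the grasp point (between the pads) lies 19 mm behind it; z points along the fingers, y is the direction in which the jaws open and shut (so a half turn about z gives the same grasp; the last joint's range is limited). The gripper opens to 87 mm and grips with 3 to 60 N. Pads are 19 mm wide; open, the fingers measure 117 mm over their backs; the gripper's body (75 mm by 190 mm) begins 51 mm behind the grasp point.
Start: joints at [-1.256, 0.332, -0.065, 1.46, 0.022, 1.35, -0.088], TCP at [0.207, 0.59, 0.2] pointing down, gripper open.
Joint ranges: [-2.6, 2.6], [-0.5, 2.12], [-1.47, 1.34], [0.16, 2.42], [-1.27, 4.41], [0.06, 2.06], [-2.6, 2.6]. Speed limits (rad/s): [2.22, 2.22, 2.79, 2.79, 3.14, 3.14, 3.14].

### API

Orientations are given as a unit quaternion [x, y, z, w].
In Python, from bench import read_state, camera, close_job, recognise, masks_of gives the robot as it stands.
- The arm moves only by the tool play_rows, never from a script. Its argument "moves" is a list of rows, each a list of 3 entries, a list of its own where there are three numbers: the shift along the tool's x, y, z in cm, then the turn, a rotation vector about the tool's x, y, z in rad, then the finger opening in cm, from 0 to 8.7. In form: [[[dx, dy, dz], [ax, ay, az], jaw], ...]. A call has 1 to 8 rows; each row is the pose to reach, as a shift and turn from the pose commanded when the call began, along the tool's axes at that moment; what a row does not reach only later rows make up. A row lasts 1/8 s, in which the tool goes at most 62.5 mm and 10.7 degrees, less where a joint would pass 70% of its speed; a pose out of reach is approached as far as the arm can. A call with a gripper value outside its range is refused whole. The fingers move at their own pace and stop on an object; "grip_force" is the grip in N (left out, the last holds). Time passes only in rows, so rows that repeat a pose let the fingers close. It gives the time, the measured TCP pose, the force and the opening at its end, in the units of the state.
- read_state(): the state, without advancing time (a new reading comes with each control period).
- camera(name): name is "scene" or "top" or "wrist"; returns a dict with "frame" (400x640x3 uint8, red, green, blue), "intrinsics" (3x3 intrinsics, pixels), "k1" (the pictures are not rectified: a ray, as slopes to the right and down, at radius r is drawn at 1 + k1 r^2 times it, then the intrinsics apply), "camera_from_world" (4x4, takes a point from world to camera coordinates). Camera axes: x right, y down, z forward; pixel columns grow to the right and rows downward; lengths in m; the calibration is good to about 2 mm. A picture is of the moment at which its call begins. There is no depth.
- close_job(): hands the job in, once; it reports no verdict.
Trained networks look in a picture, given as the dict that the camera call returned (one of the last four; its "shot" number tells which), for a name from the list of things; names that differ only in an ending like _2 or _b are one class to them, and where a whole thing is asked for, a point or a joint stands for the part that bears it (a point fixed in the world has none). Each returns a list of dicts, best first, with "conf" (0 to 1); they miss things now and then, are a little off and sometimes report something else, mostly with a low value. They report only what shows in the picture. A call takes as long as a camera call.
- recognise(picture, query): "at" ([column, row] in pixels, amid what is visible of it).
- masks_of(picture, query): "region" (400x640 bool, what is visible of it) and "at" ([column, row] in pixels, amid what is visible of it).
The state is a dict: "time": time; "joint_positions": joint angles; "joint_vel": joint speeds; "joint_torque": joint torques, N m; "ee_pos": TCP position; "eef_rot": TCP orientation; "ft_force": force on the tool from outside, world axes, zero at the start; "torque": the same for the moment, N m; "width": finger opening in m.
Only numpy, scipy, OpenCV 4.12 (cv2) and the standard library are available. Lean on these libraries where they do the work, as an engineer would, in place of code of your own. Each camera call takes 0.05 s, during which the arm holds its last target.

### The job

Put together the two signal towers: on the black base stack the green light, then the yellow, then the red on top; on the white base put the blue light with the white sounder on top of it. Seat every piece fully home on the one below, upright and let go, without tipping any piece over, and leave the cable reel, the spray bottle and the screwdriver where they are.

Things in the scene. Friction and masses are not known exactly. Their poses are not given: they have to be found in the camera images.
- green_center (a point): green signal light, loose: cylinder 54 mm dia, green lens over a black skirt, shoulder 48 mm above its foot, on top a grey tapered plug (30 to 22 mm dia, 10 mm tall). Socket in its underside, 34 mm wide, 13 mm deep, drops over the plug below until the shoulders meet; each part adds 48 mm. 60 to 130 g, any yaw. Point on its axis, 24 mm above its foot; z up.
- yellow_center (a point): yellow signal light, loose: cylinder 54 mm dia, yellow lens over a black skirt, shoulder 48 mm above its foot, on top a grey tapered plug (30 to 22 mm dia, 10 mm tall). Socket in its underside, 34 mm wide, 13 mm deep, drops over the plug below until the shoulders meet; each part adds 48 mm. 60 to 130 g, any yaw. Point on its axis, 24 mm above its foot; z up.
- red_center (a point): red signal light, loose: cylinder 54 mm dia, red lens over a black skirt, shoulder 48 mm above its foot, on top a grey tapered plug (30 to 22 mm dia, 10 mm tall). Socket in its underside, 34 mm wide, 13 mm deep, drops over the plug below until the shoulders meet; each part adds 48 mm. 60 to 130 g, any yaw. Point on its axis, 24 mm above its foot; z up.
- blue_center (a point): blue signal light, loose: cylinder 54 mm dia, blue lens over a black skirt, shoulder 48 mm above its foot, on top a grey tapered plug (30 to 22 mm dia, 10 mm tall). Socket in its underside, 34 mm wide, 13 mm deep, drops over the plug below until the shoulders meet; each part adds 48 mm. 60 to 130 g, any yaw. Point on its axis, 24 mm above its foot; z up.
- sounder_center (a point): sounder, loose: white cylinder with black side slots, black grille on its bevelled top, black skirt; 54 mm dia, 48 mm tall, no plug on top. Same socket in its underside as the lights (34 mm wide, 13 mm deep). 60 to 130 g, any yaw. Point on its axis, 24 mm above its foot; z up.
- black_base: black signal-tower base, fixed: 90 mm flange, 68 mm dia body, shoulder 40 mm above the bench, on it a grey tapered plug (30 to 22 mm dia, 10 mm tall) that enters a socket. Origin on its axis at bench level, z up: a part seated on it has its centre point 64 mm above this origin, the next 112 mm, the third 160 mm.
- white_base: white signal-tower base, fixed: 90 mm flange, 68 mm dia body, shoulder 40 mm above the bench, on it a grey tapered plug (30 to 22 mm dia, 10 mm tall) that enters a socket. Origin on its axis at bench level, z up: a part seated on it has its centre point 64 mm above this origin, the next 112 mm, the third 160 mm.
- reel: bystander: empty black cable reel standing on end, two 90 mm flanges, 80 mm tall, loose; origin under its centre on the bench
- spray: bystander: blue spray bottle with white head and red trigger, 68 mm diameter, 223 mm tall, loose; origin under its centre on the bench
- driver: bystander: screwdriver with orange handle lying flat, 170 mm long along its x axis, handle towards -x, loose; origin under its middle at bench level

How it is judged:
By the outcome, as a careful person would: the job done as asked, in the order asked, and still so for the second after the job is handed in, with the robot touching nothing.
It also fails if it takes over 144 s, if anything falls off the work surface, if the arm or the gripper's body presses on something with over 40 N, if the wrist force passes 120 N, or if a joint passes its speed limit or range.

## Working session

There is one attempt and no reset: what is moved stays moved. The work goes in short steps, Python scripts to look and compute and a tool call to move; the robot and the scene stay as the last step left them, time stands still between calls to the robot, and variables do not carry over. Pictures are saved under pics/ and viewed, and the job is handed in when it is done.

Besides the shell and the picture viewer there is one more tool, called as name(argument=value, ...), one argument or row to a line, values as JSON. play_rows: Moves the arm, as the interface text tells. Its arguments: {"type":"object","properties":{"moves":{"type":"array","items":{"type":"array"}},"grip_force":{"type":"number"}},"required":["moves"]}

```bash
mkdir -p pics; ls; cat > h.py <<'E'
import numpy as np, cv2
from bench import read_state, camera, close_job, recognise, masks_of
def ray(c,px):
    K=np.array(c["intrinsics"]);k1=c["k1"]
    d=np.array([(px[0]-K[0,2])/K[0,0],(px[1]-K[1,2])/K[1,1]])
    u=d.copy()
    for _ in range(30): u=d/(1+k1*(u@u))
    T=np.array(c["camera_from_world"]);R=T[:3,:3]
    o=-R.T@T[:3,3]; return o,R.T@np.array([u[0],u[1],1.])
def atz(c,px,z):
    o,v=ray(c,px); return o+v*(z-o[2])/v[2]
def proj(c,P):
    K=np.array(c["intrinsics"]);T=np.array(c["camera_from_world"])
    q=(T[:3,:3]@np.atleast_2d(P).T).T+T[:3,3]; s=q[:,:2]/q[:,2:]
    r2=(s**2).sum(1,keepdims=True); s=s*(1+c["k1"]*r2)
    return s*[K[0,0],K[1,1]]+[K[0,2],K[1,2]]
def save(c,n): cv2.imwrite(f"pics/{n}.png",c["frame"][:,:,::-1])
E
python3 - <<'E'
from h import *
s=read_state(); print({k:np.round(v,3).tolist() for k,v in s.items()})
for n in ["scene","top","wrist"]:
    c=camera(n); save(c,n+"0")
    T=np.array(c["camera_from_world"]); print(n,(-T[:3,:3].T@T[:3,3]).round(3),T[2,:3].round(3),c["k1"],np.array(c["intrinsics"])[0,0])
    for q in ["green_center","yellow_center","red_center","blue_center","sounder_center","black_base","white_base","reel","spray","driver"]:
        r=recognise(c,q)
        print(q,[(np.round(x["at"],0).tolist(),round(x["conf"],2),atz(c,x["at"],.024).round(3).tolist()) for x in r[:2]])
E
```

```text
pics
{'time': 0.0, 'joint_positions': [-1.256, 0.333, -0.065, 1.461, 0.022, 1.35, -0.089], 'joint_vel': [-0.001, -0.002, 0.0, 0.002, -0.001, -0.001, 0.002], 'joint_torque': [-0.001, -62.326, 0.024, -38.991, -0.061, 0.04, 0.0], 'ee_pos': [0.207, 0.589, 0.199], 'eef_rot': [0.168, 0.986, -0.001, -0.0], 'ft_force': [-0.161, 0.818, 0.382], 'torque': [0.036, 0.04, 0.027], 'width': 0.087}
scene [ 1.048 -0.593  0.722] [-0.51   0.552 -0.66 ] -0.1026853110379179 428.619694195507
green_center [([300.0, 187.0], 0.94, [0.448, -0.008, 0.024])]
yellow_center [([353.0, 132.0], 0.87, [0.381, 0.284, 0.024])]
red_center [([269.0, 217.0], 0.63, [0.472, -0.135, 0.024])]
blue_center [([186.0, 235.0], 0.92, [0.381, -0.307, 0.024])]
sounder_center [([340.0, 162.0], 0.84, [0.451, 0.144, 0.024])]
black_base [([390.0, 193.0], 0.83, [0.626, 0.132, 0.024])]
white_base [([314.0, 265.0], 0.97, [0.65, -0.17, 0.024]), ([270.0, 215.0], 0.29, [0.468, -0.131, 0.024])]
reel [([432.0, 146.0], 0.66, [0.592, 0.389, 0.024])]
spray [([205.0, 291.0], 0.58, [0.538, -0.369, 0.024])]
driver [([363.0, 225.0], 0.92, [0.649, -0.005
[... 256 characters left out ...]
[0.467, -0.136, 0.024])]
blue_center [([424.0, 237.0], 0.8, [0.39, -0.317, 0.024])]
sounder_center [([278.0, 236.0], 0.61, [0.441, 0.126, 0.024])]
black_base [([273.0, 188.0], 0.67, [0.595, 0.128, 0.024])]
white_base [([363.0, 168.0], 0.98, [0.627, -0.159, 0.024])]
reel [([187.0, 195.0], 0.63, [0.602, 0.396, 0.024])]
spray [([448.0, 160.0], 0.81, [0.624, -0.428, 0.024]), ([420.0, 237.0], 0.33, [0.391, -0.307, 0.024])]
driver [([316.0, 172.0], 0.83, [0.631, -0.012, 0.024])]
wrist [0.145 0.61  0.386] [ 0.228 -0.079 -0.97 ] -0.02333177284295523 347.3197033329981
green_center []
yellow_center []
red_center []
blue_center []
sounder_center []
black_base []
white_base []
reel []
spray []
driver []
```

View pics/scene0.png

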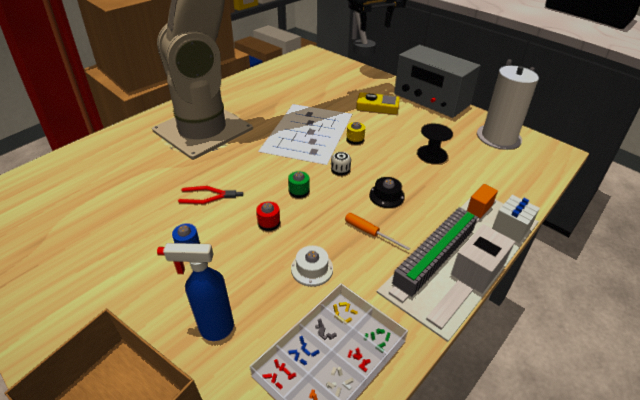

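View pics/top0.png

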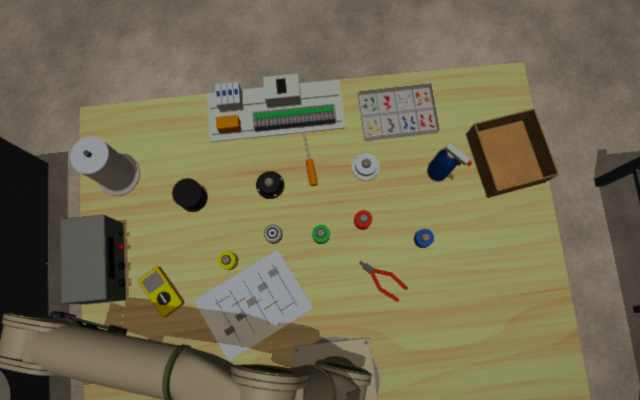

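View pics/wrist0.png

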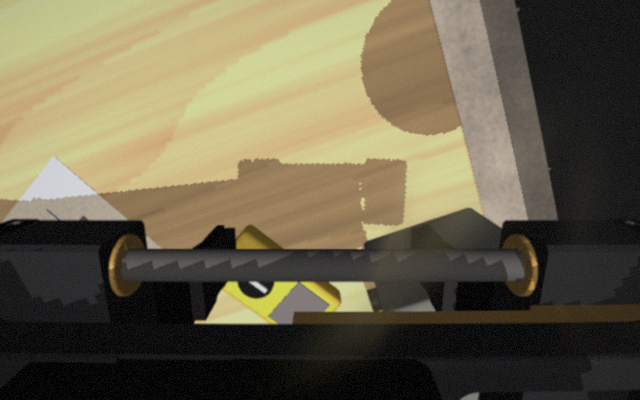

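The scene and top pictures agree: all five pieces stand upright and clear of each other, and the blue light is partly hidden by the spray head in the scene view at (186,235). Next I refine the positions with silhouette fits.

```bash
cat >> h.py <<'E'
from scipy.optimize import minimize
A=np.linspace(0,2*np.pi,48,endpoint=False)
def rings(prof): return np.concatenate([np.c_[r*np.cos(A),r*np.sin(A),0*A+z] for r,z in prof])
def masked(c,prof_list,xy,z0):
    m=np.zeros((1600,2560),np.uint8)
    for prof in prof_list:
        p=proj(c,rings(prof)+[xy[0],xy[1],z0]); h=cv2.convexHull(p.astype(np.float32))
        cv2.fillConvexPoly(m,np.round(h*4+1.5).astype(np.int32),1)
    return m
def cen(m): 
    M=cv2.moments(m,True); return np.array([M["m10"],M["m01"]])/M["m00"]
LIGHT=[[(.027,0),(.027,.048)],[(.015,.048),(.011,.058)]]
SND=[[(.027,0),(.027,.044),(.023,.048)]]
BASE=[[(.045,0),(.045,.006)],[(.034,0),(.034,.04)],[(.015,.04),(.011,.05)]]
def fit(c,name,model,z0=0.,guess=None):
    r=masks_of(c,name)
    if not r: return None
    g=r[0]["region"].astype(np.uint8); oc=cen(g)
    xy=guess if guess is not None else atz(c,r[0]["at"],z0+.024)[:2]
    xy=np.array(xy[:2],float)
    for _ in range(4):
        m=masked(c,model,xy,z0); pc=(cen(m)-1.5)/4
        a=atz(c,oc,z0+.03)-atz(c,pc,z0+.03); xy=xy+a[:2]
    m4=cv2.resize(masked(c,model,xy,z0),(640,400),interpolation=cv2.INTER_AREA)
    m=masked(c,model,xy,z0); big=cv2.resize(g,(2560,1600),interpolation=cv2.INTER_NEAREST)
    iou=(m&big).sum()/(m|big).sum()
    return xy.round(4).tolist(),round(r[0]["conf"],2),"iou",round(float(iou),2),"area",int(g.sum()),int(m.sum()/16)
NM=[("green_center",LIGHT),("yellow_center",LIGHT),("red_center",LIGHT),("blue_center",LIGHT),("sounder_center",SND),("black_base",BASE),("white_base",BASE)]
E
python3 - <<'E'
from h import *
for n in ["scene","top"]:
    c=camera(n)
    for q,m in NM: print(n,q,fit(c,q,m))
    for q,m in [("reel",[[(.045,0),(.045,.08)]]),("spray",[[(.034,0),(.034,.15),(.015,.223)]]),("driver",[[(.01,0),(.01,.02)]])]: print(n,q,fit(c,q,m))
E
```

```text
scene green_center ([0.4356, -0.0029], 0.57, 'iou', 0.94, 'area', 552, 534)
scene yellow_center ([0.3876, 0.2842], 0.75, 'iou', 0.9, 'area', 353, 391)
scene red_center ([0.4681, -0.1368], 0.87, 'iou', 0.93, 'area', 598, 639)
scene blue_center ([0.3766, -0.3054], 0.95, 'iou', 0.62, 'area', 447, 699)
scene sounder_center ([0.455, 0.1399], 0.83, 'iou', 0.92, 'area', 419, 453)
scene black_base ([0.6145, 0.1388], 0.81, 'iou', 0.95, 'area', 865, 891)
scene white_base ([0.6389, -0.1672], 0.89, 'iou', 0.97, 'area', 1363, 1357)
scene reel ([0.5983, 0.3824], 0.63, 'iou', 0.79, 'area', 980, 1198)
scene spray ([0.59, -0.394], 0.91, 'iou', 0.69, 'area', 3727, 3453)
scene driver ([0.6378, 0.0061], 0.88, 'iou', 0.24, 'area', 376, 95)
top green_center ([0.4345, -0.0053], 0.51, 'iou', 0.93, 'area', 276, 292)
top yellow_center ([0.3844, 0.2842], 0.81, 'iou', 0.94, 'area', 325, 316)
top red_center ([0.6484, 0.0038], 0.68, 'iou', 0.38, 'area', 258, 304)
top blue_center ([0.3887, -0.3142], 0.8, 'iou', 0.88, 'area', 282, 316)
top sounder_center ([0.4505, 0.1388], 0.54, 'iou', 0.93, 'area', 277, 294)
top black_base ([0.6133, 0.1352], 0.95, 'iou', 0.94, 'area', 673, 640)
top white_base ([0.6377, -0.169], 0.58, 'iou', 0.92, 'area', 578, 630)
top reel ([0.5966, 0.384], 0.69, 'iou', 0.95, 'area', 905, 917)
top spray ([0.6006, -0.4043], 0.92, 'iou', 0.74, 'area', 964, 834)
top driver ([0.6466, 0.0034], 0.75, 'iou', 0.18, 'area', 238, 43)
```

```bash
cat >> h.py <<'E'
from scipy.spatial.transform import Rotation as Ro
RD=np.diag([-1.,1,-1])
def go(target):
    s=read_state(); R=Ro.from_quat(s["eef_rot"]).as_matrix()
    d=R.T@(np.array(target)-s["ee_pos"])*100; w=Ro.from_matrix(R.T@RD).as_rotvec()
    print("t",round(s["time"],2),"ee",np.round(s["ee_pos"],4),"shift cm",d.round(2),"rot",w.round(4),"w",round(s["width"],4),"F",np.round(s["ft_force"],1))
E
python3 -c "
from h import *
go([.435,-.004,.15])"
```

```text
t 2.75 ee [0.2072 0.5897 0.2001] shift cm [-41.17 -48.46   5.  ] rot [ 1.000e-04 -0.000e+00 -3.378e-01] w 0.0872 F [ 0.6  0.3 -0.8]
```

play_rows(
  moves=[
    [[-4,-4.8,0],[0,0,-0.17],8.7],
    [[-8,-9.5,1],[0,0,-0.338],8.7],
    [[-12,-14.5,1],[0,0,-0.338],8.7],
    [[-16,-19,2],[0,0,-0.338],8.7],
    [[-20,-24,2],[0,0,-0.338],8.7],
    [[-24,-29,3],[0,0,-0.338],8.7],
    [[-28,-33,3],[0,0,-0.338],8.7],
    [[-32,-38,4],[0,0,-0.338],8.7],
  ],
  grip_force=20,
)

```text
time: 3.75
ee_pos: [0.3834, 0.1257, 0.161]
eef_rot: [-0.0, 1.0, 0.001, 0.001]
ft_force: [0.7, 0.3, -0.2]
width: 0.0867
```

```bash
python3 -c "
from h import *
go([.435,-.004,.15])"
```

```text
t 3.75 ee [0.3834 0.1257 0.161 ] shift cm [ -5.15 -12.97   1.09] rot [0.0014 0.0019 0.0003] w 0.0867 F [ 0.7  0.3 -0.2]
```

play_rows(
  moves=[
    [[-3,-6,1],[0,0,0],8.7],
    [[-5.1,-12,1],[0,0,0],8.7],
    [[-5.1,-13,1],[0,0,0],8.7],
    [[-5.1,-13,1],[0,0,0],8.7],
  ],
)

```text
time: 4.25
ee_pos: [0.4335, -0.0036, 0.1505]
eef_rot: [0.001, 1.0, 0.0, 0.0]
ft_force: [0.4, 0.9, 0.4]
width: 0.0871
```

```bash
python3 -c "
from h import *
c=camera('wrist');save(c,'w1');print(fit(c,'green_center',LIGHT,0,[.435,-.004]))
go([.435,-.004,.15]);go([.435,-.004,.01])"
```

```text
([0.4348, -0.0051], 0.95, 'iou', 0.97, 'area', 3312, 3407)
t 4.35 ee [ 0.4332 -0.0017  0.1504] shift cm [-0.17 -0.23  0.04] rot [0.0005 0.0001 0.0012] w 0.0869 F [ 0.1  0.5 -0.1]
t 4.35 ee [ 0.4332 -0.0017  0.1504] shift cm [-0.17 -0.24 14.04] rot [0.0005 0.0001 0.0012] w 0.0869 F [ 0.1  0.5 -0.1]
```

View pics/w1.png

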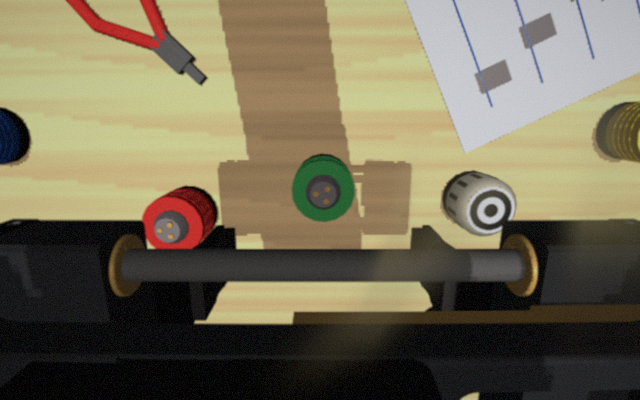

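Wrist view: green light at (323,188), midway between the open fingers. The fit agrees with the other cameras to 1–2 mm. Descending.

play_rows(
  moves=[
    [[-0.1,-0.2,5],[0,0,0],8.7],
    [[-0.1,-0.2,10],[0,0,0],8.7],
    [[-0.1,-0.2,13],[0,0,0],8.7],
    [[-0.1,-0.2,14],[0,0,0],8.7],
    [[-0.1,-0.2,14],[0,0,0],5],
    [[-0.1,-0.2,14],[0,0,0],5],
    [[-0.1,-0.2,14],[0,0,0],5],
    [[-0.1,-0.2,14],[0,0,0],5],
  ],
)

```text
time: 5.35
ee_pos: [0.4348, -0.0045, 0.0109]
eef_rot: [-0.0, 1.0, 0.0, 0.001]
ft_force: [-0.5, -0.3, -0.3]
width: 0.0557
```

```bash
python3 -c "
from h import *
go([.614,.137,.12]);"
```

```text
t 5.35 ee [ 0.4348 -0.0045  0.0109] shift cm [-17.93  14.16 -10.88] rot [0.0006 0.0011 0.0002] w 0.0557 F [-0.5 -0.3 -0.3]
```

play_rows(
  moves=[
    [[0,0,0],[0,0,0],4],
    [[0,0,0],[0,0,0],4],
    [[0,0,-2],[0,0,0],4],
    [[0,0,-6],[0,0,0],4],
    [[0,0,-11],[0,0,0],4],
    [[-3,2,-11],[0,0,0],4],
    [[-7.5,6,-11],[0,0,0],4],
    [[-11,9,-11],[0,0,0],4],
  ],
)

```text
time: 6.35
ee_pos: [0.5456, 0.0872, 0.1203]
eef_rot: [-0.001, 1.0, 0.0, 0.0]
ft_force: [0.4, 0.3, -1.1]
width: 0.0537
```

```bash
python3 -c "
from h import *
c=camera('wrist');save(c,'w2');print(fit(c,'black_base',BASE,0,[.614,.137]));print(fit(c,'green_center',LIGHT,.11,[.54,.09]))
go([.614,.137,.12]);"
```

```text
([0.604, 0.1479], 0.71, 'iou', 0.16, 'area', 1643, 7792)
([0.5412, 0.0861], 0.95, 'iou', 0.56, 'area', 7823, 11815)
t 6.5 ee [0.5448 0.0869 0.1193] shift cm [-6.93  4.99 -0.08] rot [-0.0014 -0.0012  0.0028] w 0.0537 F [-0.2 -0.7 -0.5]
```

View pics/w2.png

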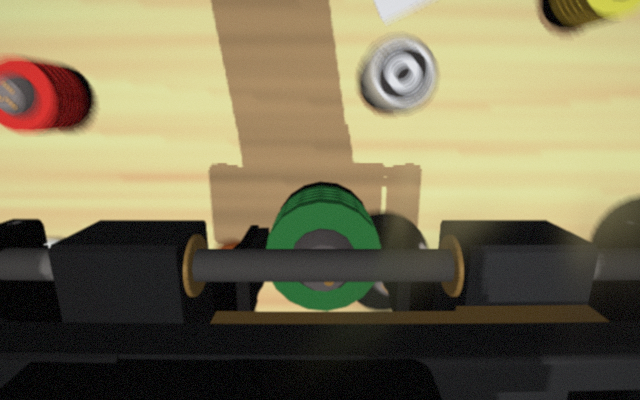

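Green is held (width 53.7 mm); its plug is at (325,255). Moving over the black base, then lowering.

play_rows(
  moves=[
    [[-4,3,-0.2],[0,0,0],4],
    [[-6.9,5,-0.2],[0,0,0],4],
    [[-6.9,5,-0.2],[0,0,0],4],
    [[-6.9,5,-0.2],[0,0,0],4],
    [[-6.9,5,-0.2],[0,0,0],4],
  ],
)

```text
time: 7.12
ee_pos: [0.6127, 0.1341, 0.1226]
eef_rot: [0.001, 1.0, 0.0, -0.0]
ft_force: [0.1, -0.0, -0.8]
width: 0.0538
```

```bash
python3 -c "
from h import *
for n in ['scene','top']:
  c=camera(n);save(c,n+'2');print(fit(c,'green_center',LIGHT,.11,[.614,.137]), fit(c,'black_base',BASE))
go([.614,.137,.062]);"
```

```text
([0.6223, 0.1356], 0.58, 'iou', 0.64, 'area', 427, 633) ([0.6144, 0.1384], 0.7, 'iou', 0.97, 'area', 891, 894)
None None
t 7.42 ee [0.6132 0.1353 0.1226] shift cm [-0.08  0.17  6.06] rot [0.0003 0.0002 0.0001] w 0.0536 F [ 0.8  0.6 -2.2]
```

View pics/scene2.png

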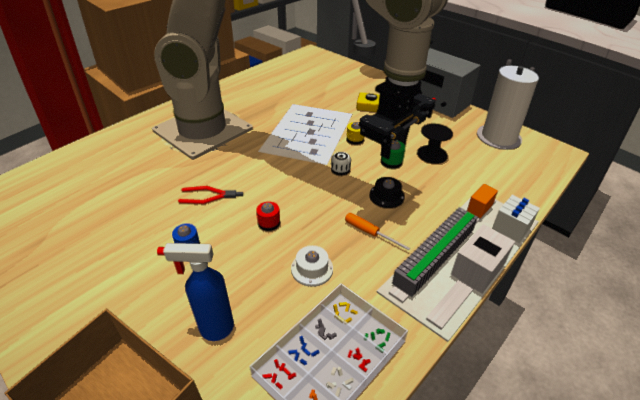

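Scene: green held at (393,153), directly above the black base at (387,192). Lowering.

play_rows(
  moves=[
    [[-0.1,0.2,3],[0,0,0],4],
    [[-0.1,0.2,5],[0,0,0],4],
    [[-0.1,0.2,6],[0,0,0],4],
    [[-0.1,0.2,6.4],[0,0,0],4],
    [[-0.1,0.2,6.8],[0,0,0],4],
    [[-0.1,0.2,7.1],[0,0,0],4],
    [[-0.1,0.2,7.2],[0,0,0],4],
    [[-0.1,0.2,7.2],[0,0,0],4],
  ],
)

```text
time: 8.43
ee_pos: [0.6141, 0.1376, 0.0512]
eef_rot: [-0.0, 1.0, 0.0, -0.0]
ft_force: [-4.4, -0.2, 6.0]
width: 0.0532
```

```bash
python3 -c "
from h import *
go([.614,.137,.049]);"
```

```text
t 8.43 ee [0.6141 0.1376 0.0512] shift cm [ 0.01 -0.06  0.22] rot [ 0.0008 -0.0004  0.0004] w 0.0532 F [-4.4 -0.2  6. ]
```

play_rows(
  moves=[
    [[0.15,0,0.1],[0,0,0],4],
    [[0.15,0,0.1],[0,0,0],4],
  ],
)

```text
time: 8.68
ee_pos: [0.6137, 0.1376, 0.0509]
eef_rot: [-0.0, 1.0, 0.001, 0.001]
ft_force: [-2.4, -1.0, 7.5]
width: 0.0535
```

Fx dropped and the height matches the seated value of 0.051. Releasing.

play_rows(
  moves=[
    [[0.1,0,0.1],[0,0,0],4],
    [[0.1,0,0.1],[0,0,0],7],
    [[0.1,0,0],[0,0,0],8.7],
    [[0.1,0,0],[0,0,0],8.7],
    [[0.1,0,0],[0,0,0],8.7],
    [[0,0,-4],[0,0,0],8.7],
    [[0,0,-8],[0,0,0],8.7],
    [[0,0,-10],[0,0,0],8.7],
  ],
)

```text
time: 9.68
ee_pos: [0.6137, 0.1374, 0.1515]
eef_rot: [-0.0, 1.0, 0.0, 0.001]
ft_force: [-0.4, -1.1, -0.1]
width: 0.0868
```

```bash
python3 -c "
from h import *
c=camera('wrist');save(c,'w3');print(fit(c,'green_center',LIGHT,.04,[.614,.137]))
c=camera('scene');save(c,'scene3');print(fit(c,'green_center',LIGHT,.04,[.614,.137]))
go([.386,.284,.15]);"
```

```text
([0.6136, 0.1365], 0.58, 'iou', 0.98, 'area', 4458, 4495)
([0.6151, 0.1397], 0.64, 'iou', 0.86, 'area', 503, 576)
t 9.88 ee [0.6124 0.1374 0.1483] shift cm [22.63 14.67 -0.15] rot [-0.0001 -0.001   0.0004] w 0.0876 F [-0.2 -0.8 -1.1]
```

View pics/w3.png

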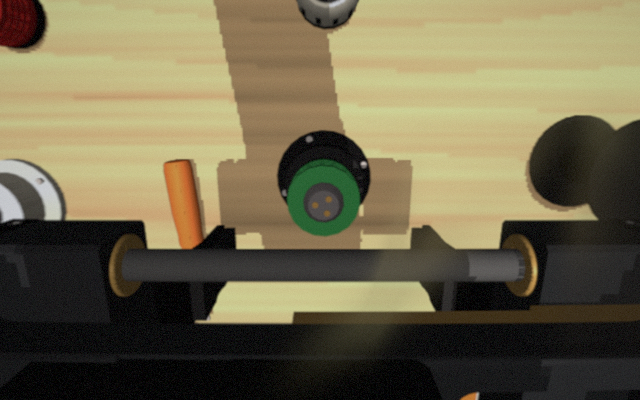

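Green is seated at (322,200) and centred: fit at height 0.040 gives IoU 0.98. Next, yellow.

play_rows(
  moves=[
    [[5,3,0],[0,0,0],8.7],
    [[10,6.5,0],[0,0,0],8.7],
    [[15,10,0],[0,0,0],8.7],
    [[20,13,0],[0,0,0],8.7],
    [[22.7,14.7,0],[0,0,0],8.7],
    [[22.7,14.7,0],[0,0,0],8.7],
    [[22.7,14.7,0],[0,0,0],8.7],
  ],
)

```text
time: 10.75
ee_pos: [0.3859, 0.2835, 0.1485]
eef_rot: [0.0, 1.0, -0.001, -0.0]
ft_force: [-0.3, 0.4, 0.2]
width: 0.0867
```

```bash
python3 -c "
from h import *
c=camera('wrist');save(c,'w4');f=fit(c,'yellow_center',LIGHT,0,[.386,.284]);print(f);print(fit(c,'sounder_center',SND,0,[.453,.139]))
go([*f[0],.01]);"
```

```text
([0.386, 0.2839], 0.58, 'iou', 0.98, 'area', 3409, 3456)
([0.4342, 0.145], 0.95, 'iou', 0.37, 'area', 1403, 3813)
t 10.9 ee [0.3865 0.2834 0.1489] shift cm [ 0.05  0.06 13.89] rot [-0.0007 -0.0003 -0.0017] w 0.0871 F [ 0.2  0.7 -0.3]
```

View pics/w4.png

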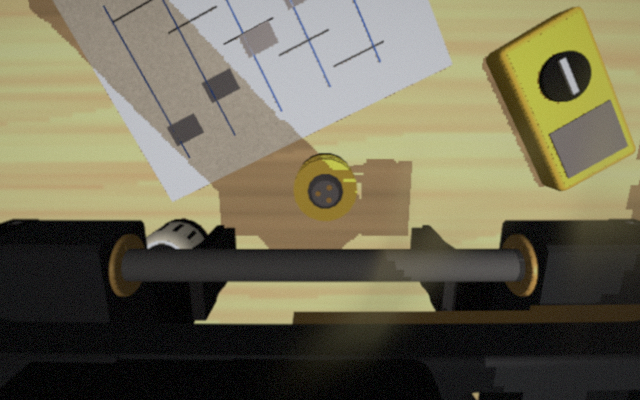

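Yellow is at (325,188), centred between the fingers.

play_rows(
  moves=[
    [[0,0,5],[0,0,0],8.7],
    [[0,0,10],[0,0,0],8.7],
    [[0,0,13],[0,0,0],8.7],
    [[0,0,13.9],[0,0,0],8.7],
    [[0,0,13.9],[0,0,0],8.7],
    [[0,0,13.9],[0,0,0],4],
    [[0,0,13.9],[0,0,0],4],
    [[0,0,13.9],[0,0,0],4],
  ],
)

```text
time: 11.9
ee_pos: [0.3861, 0.2846, 0.011]
eef_rot: [-0.0, 1.0, 0.001, 0.0]
ft_force: [-0.1, 0.1, -0.3]
width: 0.0647
```

play_rows(
  moves=[
    [[0,0,0],[0,0,0],4],
    [[0,0,0],[0,0,0],4],
  ],
)

```text
time: 12.15
ee_pos: [0.3859, 0.2844, 0.0106]
eef_rot: [-0.0, 1.0, 0.0, 0.0]
ft_force: [-0.1, -0.3, 3.8]
width: 0.0535
```

```bash
python3 -c "
from h import *
go([.6136,.1365,.17]);"
```

```text
t 12.15 ee [0.3859 0.2844 0.0106] shift cm [-22.77 -14.79 -15.94] rot [0.0004 0.0002 0.0002] w 0.0535 F [-0.1 -0.3  3.8]
```

play_rows(
  moves=[
    [[0,0,-4],[0,0,0],4],
    [[0,0,-9],[0,0,0],4],
    [[0,0,-14],[0,0,0],4],
    [[-4,-2.5,-16],[0,0,0],4],
    [[-9,-6,-16],[0,0,0],4],
    [[-14,-9,-16],[0,0,0],4],
    [[-19,-12.5,-16],[0,0,0],4],
    [[-22.8,-14.8,-16],[0,0,0],4],
  ],
)

```text
time: 13.15
ee_pos: [0.6155, 0.134, 0.1701]
eef_rot: [0.001, 1.0, -0.0, -0.0]
ft_force: [1.0, 0.6, -0.0]
width: 0.0534
```

play_rows(
  moves=[
    [[0,0,0],[0,0,0],4],
    [[0,0,0],[0,0,0],4],
    [[0,0,0],[0,0,0],4],
  ],
)

```text
time: 13.52
ee_pos: [0.613, 0.1377, 0.1704]
eef_rot: [-0.001, 1.0, 0.0, -0.0]
ft_force: [-0.2, 0.5, -0.2]
width: 0.0533
```

```bash
python3 -c "
from h import *
c=camera('scene');save(c,'scene4')
go([.6136,.1365,.112]);"
```

```text
t 13.57 ee [0.6131 0.1376 0.1705] shift cm [-0.05 -0.12  5.85] rot [ 0.0009 -0.0002  0.0021] w 0.0532 F [ 0.3 -0.5 -1.3]
```

View pics/scene4.png

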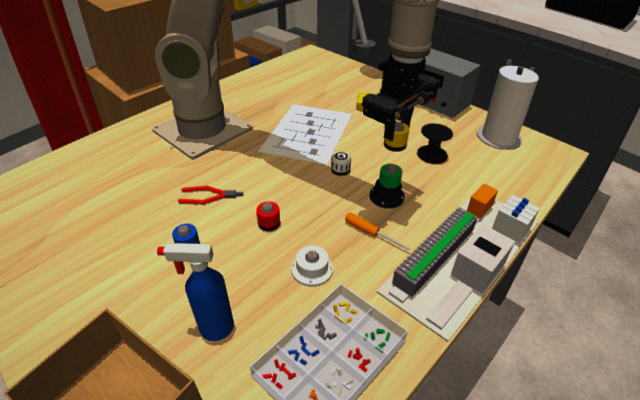

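Yellow held at (396,137), above green at (390,178) on the base. Lowering.

play_rows(
  moves=[
    [[0,-0.1,3],[0,0,0],4],
    [[0,-0.1,5],[0,0,0],4],
    [[0,-0.1,5.9],[0,0,0],4],
    [[0,-0.1,6.3],[0,0,0],4],
    [[0,-0.1,6.7],[0,0,0],4],
    [[0,-0.1,7.1],[0,0,0],4],
    [[0,-0.1,7.25],[0,0,0],4],
    [[0,-0.1,7.25],[0,0,0],4],
  ],
)

```text
time: 14.58
ee_pos: [0.6142, 0.1356, 0.0988]
eef_rot: [-0.0, 1.0, 0.0, 0.0]
ft_force: [-2.4, -0.2, 5.8]
width: 0.0535
```

play_rows(
  moves=[
    [[0.1,0,0.1],[0,0,0],4],
    [[0.1,0,0.1],[0,0,0],4],
    [[0.1,0,0.1],[0,0,0],7],
    [[0.1,0,0],[0,0,0],8.7],
    [[0.1,0,0],[0,0,0],8.7],
    [[0.1,0,0],[0,0,0],8.7],
    [[0,0,-5],[0,0,0],8.7],
    [[0,0,-10],[0,0,0],8.7],
  ],
)

```text
time: 15.58
ee_pos: [0.6135, 0.1352, 0.1987]
eef_rot: [-0.0, 1.0, -0.0, -0.001]
ft_force: [1.3, 0.8, 0.3]
width: 0.0868
```

```bash
python3 -c "
from h import *
c=camera('wrist');save(c,'w5');print(fit(c,'yellow_center',LIGHT,.088,[.614,.137]))
c=camera('scene');save(c,'scene5');print(fit(c,'yellow_center',LIGHT,.088,[.614,.137]))
go([.468,-.137,.18]);"
```

```text
([0.6142, 0.1342], 0.6, 'iou', 0.98, 'area', 4463, 4514)
([0.6165, 0.1368], 0.8, 'iou', 0.94, 'area', 607, 614)
t 15.78 ee [0.6143 0.1355 0.1986] shift cm [ 14.64 -27.24   1.82] rot [0.0009 0.0016 0.0003] w 0.0873 F [-0.5 -0.2 -1. ]
```

View pics/w5.png

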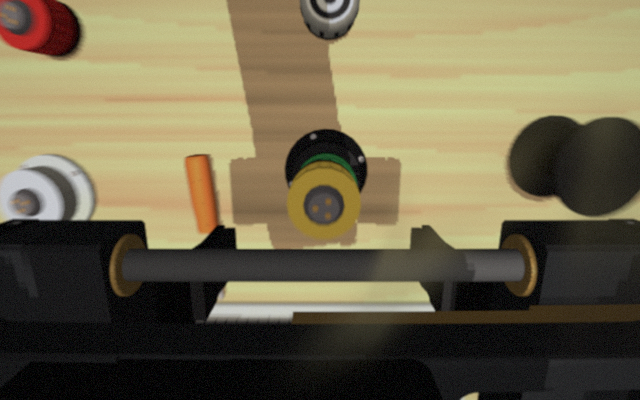

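Yellow is seated at (323,205), in line with green below (IoU 0.98 at height 0.088). Next, red.

play_rows(
  moves=[
    [[2.5,-5,0],[0,0,0],8.7],
    [[5,-10,0],[0,0,0],8.7],
    [[8,-15,1],[0,0,0],8.7],
    [[10.5,-20,3],[0,0,0],8.7],
    [[13,-24.5,4.5],[0,0,0],8.7],
    [[14.6,-27.2,4.8],[0,0,0],8.7],
    [[14.6,-27.2,4.8],[0,0,0],8.7],
    [[14.6,-27.2,4.8],[0,0,0],8.7],
  ],
)

```text
time: 16.77
ee_pos: [0.4679, -0.1358, 0.1493]
eef_rot: [-0.001, 1.0, 0.0, -0.0]
ft_force: [-0.6, 0.2, 0.2]
width: 0.0866
```

```bash
python3 -c "
from h import *
c=camera('wrist');save(c,'w6');f=fit(c,'red_center',LIGHT,0,[.468,-.137]);print(f)
go([*f[0],.0105]);"
```

```text
([0.4658, -0.1377], 0.62, 'iou', 0.97, 'area', 3373, 3425)
t 16.88 ee [ 0.4682 -0.1356  0.1495] shift cm [ 0.24 -0.21 13.9 ] rot [-0.0001 -0.0005  0.002 ] w 0.0868 F [0.3 0.4 0.2]
```

View pics/w6.png

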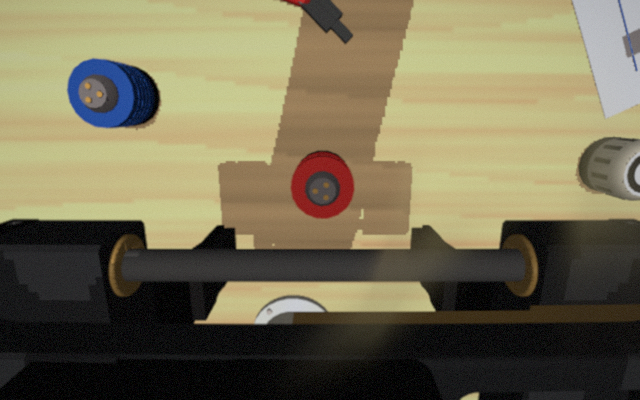

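Red is at (322,186), between the fingers; the correction is about 2 mm.

play_rows(
  moves=[
    [[0.2,-0.2,5],[0,0,0],8.7],
    [[0.2,-0.2,10],[0,0,0],8.7],
    [[0.2,-0.2,13],[0,0,0],8.7],
    [[0.2,-0.2,13.9],[0,0,0],8.7],
    [[0.2,-0.2,13.9],[0,0,0],8.7],
    [[0.2,-0.2,13.9],[0,0,0],4],
    [[0.2,-0.2,13.9],[0,0,0],4],
    [[0.2,-0.2,13.9],[0,0,0],4],
  ],
)

```text
time: 17.88
ee_pos: [0.4663, -0.1386, 0.0114]
eef_rot: [-0.0, 1.0, 0.0, 0.001]
ft_force: [-0.0, 0.5, 0.3]
width: 0.0647
```

play_rows(
  moves=[
    [[0,0,0],[0,0,0],4],
    [[0,0,0],[0,0,0],4],
  ],
)

```text
time: 18.12
ee_pos: [0.4661, -0.1386, 0.0111]
eef_rot: [-0.0, 1.0, 0.0, 0.0]
ft_force: [-1.3, 0.9, 3.1]
width: 0.0535
```

```bash
python3 -c "
from h import *
go([.614,.1355,.22]);"
```

```text
t 18.12 ee [ 0.4661 -0.1386  0.0111] shift cm [-14.81  27.41 -20.88] rot [0.0003 0.0003 0.0003] w 0.0535 F [-1.3  0.9  3.1]
```

play_rows(
  moves=[
    [[0,0,-5],[0,0,0],4],
    [[0,0,-11],[0,0,0],4],
    [[0,0,-16.5],[0,0,0],4],
    [[-1,2,-20.9],[0,0,0],4],
    [[-4,7,-20.9],[0,0,0],4],
    [[-6.5,12,-20.9],[0,0,0],4],
    [[-9,17,-20.9],[0,0,0],4],
    [[-11.5,21.5,-20.9],[0,0,0],4],
  ],
)

```text
time: 19.12
ee_pos: [0.5813, 0.0784, 0.2196]
eef_rot: [-0.0, 1.0, 0.0, -0.0]
ft_force: [0.4, -0.3, -1.2]
width: 0.0533
```

play_rows(
  moves=[
    [[-3.3,5.9,0],[0,0,0],4],
    [[-3.3,5.9,0],[0,0,0],4],
    [[-3.3,5.9,0],[0,0,0],4],
    [[-3.3,5.9,0],[0,0,0],4],
    [[-3.3,5.9,0],[0,0,0],4],
  ],
)

```text
time: 19.75
ee_pos: [0.6137, 0.1341, 0.2204]
eef_rot: [0.001, 1.0, 0.0, 0.0]
ft_force: [-0.2, 0.0, -0.9]
width: 0.0533
```

```bash
python3 -c "
from h import *
c=camera('scene');save(c,'scene6')
go([.614,.135,.16]);"
```

```text
t 19.8 ee [0.6138 0.1344 0.2203] shift cm [-0.02  0.06  6.03] rot [ 0.0006  0.0005 -0.0012] w 0.0536 F [ 0.3 -0.5 -0.7]
```

View pics/scene6.png

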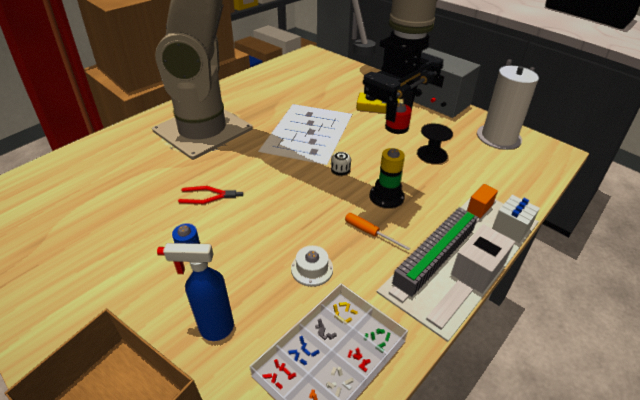

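Red held at (398,120), above yellow at (392,163). Lowering.

play_rows(
  moves=[
    [[0,0.05,3],[0,0,0],4],
    [[0,0.05,5],[0,0,0],4],
    [[0,0.05,6],[0,0,0],4],
    [[0,0.05,6.4],[0,0,0],4],
    [[0,0.05,6.8],[0,0,0],4],
    [[0,0.05,7.2],[0,0,0],4],
    [[0,0.05,7.4],[0,0,0],4],
    [[0,0.05,7.4],[0,0,0],4],
  ],
)

```text
time: 20.8
ee_pos: [0.6145, 0.1359, 0.1472]
eef_rot: [-0.0, 1.0, 0.0, 0.001]
ft_force: [-1.3, -1.4, 6.0]
width: 0.0534
```

Seated at 0.147, as expected. Releasing.

play_rows(
  moves=[
    [[0.05,0,0.1],[0,0,0],4],
    [[0.05,0,0.1],[0,0,0],4],
    [[0.05,0,0.1],[0,0,0],7],
    [[0.05,0,0],[0,0,0],8.7],
    [[0.05,0,0],[0,0,0],8.7],
    [[0.05,0,0],[0,0,0],8.7],
    [[0,0,-5],[0,0,0],8.7],
    [[0,0,-10],[0,0,0],8.7],
  ],
)

```text
time: 21.8
ee_pos: [0.6134, 0.1357, 0.2468]
eef_rot: [-0.0, 1.0, -0.0, -0.001]
ft_force: [1.2, -0.0, 0.4]
width: 0.0863
```

```bash
python3 -c "
from h import *
c=camera('wrist');save(c,'w7');print(fit(c,'red_center',LIGHT,.136,[.614,.137]))
c=camera('scene');save(c,'scene7');print(fit(c,'red_center',LIGHT,.136,[.614,.137]))
go([.387,-.313,.18]);"
```

```text
([0.6135, 0.1349], 0.59, 'iou', 0.98, 'area', 4511, 4511)
([0.6167, 0.1356], 0.72, 'iou', 0.93, 'area', 630, 651)
t 22.0 ee [0.6143 0.1358 0.2466] shift cm [ 22.74 -44.89   6.59] rot [0.0007 0.0015 0.0002] w 0.0871 F [0.8 0.5 0.1]
```

View pics/w7.png

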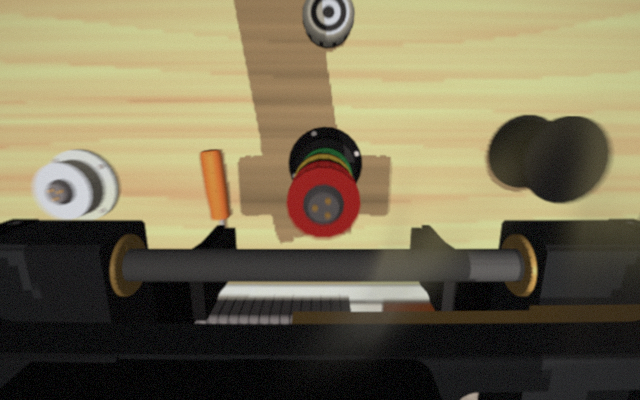

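Red seated at (323,203), tower aligned (IoU 0.98 at height 0.136). Next, blue.

play_rows(
  moves=[
    [[2.8,-5.5,0],[0,0,0],8.7],
    [[5.6,-11,0],[0,0,0],8.7],
    [[8.4,-16.5,0],[0,0,0],8.7],
    [[11.2,-22,1],[0,0,0],8.7],
    [[14,-27.5,3],[0,0,0],8.7],
    [[16.8,-33,5],[0,0,0],8.7],
    [[19.6,-38.5,7],[0,0,0],8.7],
    [[22,-44,8.5],[0,0,0],8.7],
  ],
)

```text
time: 23.0
ee_pos: [0.3947, -0.2991, 0.1608]
eef_rot: [-0.001, 1.0, 0.001, -0.0]
ft_force: [1.7, 0.5, -0.2]
width: 0.0869
```

play_rows(
  moves=[
    [[0.7,-0.9,1.2],[0,0,0],8.7],
    [[0.7,-0.9,1.2],[0,0,0],8.7],
    [[0.7,-0.9,1.2],[0,0,0],8.7],
  ],
)

```text
time: 23.38
ee_pos: [0.39, -0.3064, 0.1503]
eef_rot: [-0.001, 1.0, 0.0, -0.0]
ft_force: [0.5, 0.5, 0.7]
width: 0.0869
```

```bash
python3 -c "
from h import *
c=camera('wrist');save(c,'w8');f=fit(c,'blue_center',LIGHT,0,[.387,-.313]);print(f)
go([*f[0],.0105]);"
```

```text
([0.3887, -0.3151], 0.86, 'iou', 0.97, 'area', 3325, 3411)
t 23.48 ee [ 0.3904 -0.3065  0.1507] shift cm [ 0.17 -0.87 14.02] rot [0.0002 0.0004 0.0024] w 0.0868 F [ 0.2 -0.  -0.9]
```

View pics/w8.png

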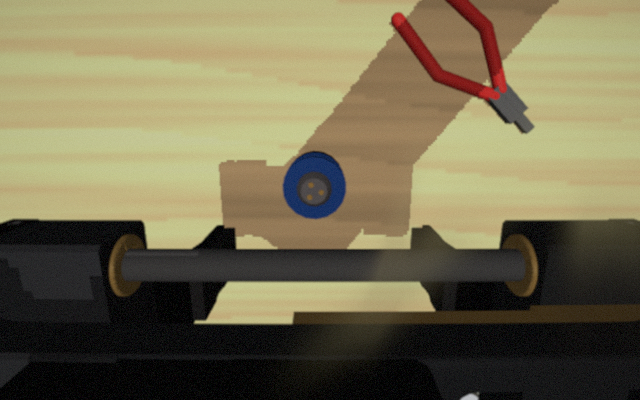

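Blue is at (314,186), slightly left of centre, consistent with the computed 8.7 mm shift.

play_rows(
  moves=[
    [[0.2,-0.9,4],[0,0,0],8.7],
    [[0.2,-0.9,8],[0,0,0],8.7],
    [[0.2,-0.9,8],[0,0,0],8.7],
    [[0.2,-0.9,8],[0,0,0],8.7],
  ],
)

```text
time: 23.98
ee_pos: [0.3884, -0.3167, 0.0719]
eef_rot: [-0.0, 1.0, -0.0, 0.001]
ft_force: [0.3, 0.1, -0.4]
width: 0.087
```

```bash
python3 -c "
from h import *
go([.3887,-.3148,.0105]);"
```

```text
t 23.98 ee [ 0.3884 -0.3167  0.0719] shift cm [-0.03  0.19  6.14] rot [-0.0006  0.0011  0.0009] w 0.087 F [ 0.3  0.1 -0.4]
```

play_rows(
  moves=[
    [[0,0.1,4],[0,0,0],8.7],
    [[0,0.1,6.1],[0,0,0],8.7],
    [[0,0.1,6.1],[0,0,0],8.7],
    [[0,0.1,6.1],[0,0,0],4],
    [[0,0.1,6.1],[0,0,0],4],
    [[0,0.1,6.1],[0,0,0],4],
    [[0,0.1,6.1],[0,0,0],4],
    [[0,0.1,6.1],[0,0,0],4],
  ],
)

```text
time: 24.98
ee_pos: [0.3877, -0.3154, 0.0097]
eef_rot: [-0.0, 1.0, 0.0, 0.0]
ft_force: [-0.9, 2.4, 3.8]
width: 0.0537
```

```bash
python3 -c "
from h import *
go([.638,-.168,.12]);"
```

```text
t 24.98 ee [ 0.3877 -0.3154  0.0097] shift cm [-25.04  14.73 -11.02] rot [0.0002 0.0003 0.0003] w 0.0537 F [-0.9  2.4  3.8]
```

play_rows(
  moves=[
    [[0,0,-4],[0,0,0],4],
    [[0,0,-9],[0,0,0],4],
    [[0,2,-12],[0,0,0],4],
    [[-4,5,-12],[0,0,0],4],
    [[-9,8,-12],[0,0,0],4],
    [[-14,11,-12],[0,0,0],4],
    [[-19,13.5,-12],[0,0,0],4],
    [[-23,14.7,-12],[0,0,0],4],
  ],
)

```text
time: 25.98
ee_pos: [0.6194, -0.1659, 0.1286]
eef_rot: [-0.002, 1.0, 0.0, -0.0]
ft_force: [-0.5, -0.7, -0.6]
width: 0.0535
```

```bash
python3 -c "
from h import *
go([.638,-.168,.12]);"
```

```text
t 25.98 ee [ 0.6194 -0.1659  0.1286] shift cm [-1.86 -0.22  0.86] rot [ 0.0008 -0.0009  0.0031] w 0.0535 F [-0.5 -0.7 -0.6]
```

play_rows(
  moves=[
    [[-1.9,-0.1,0.9],[0,0,0],4],
    [[-1.9,-0.1,0.9],[0,0,0],4],
    [[-1.9,-0.1,0.9],[0,0,0],4],
    [[-1.9,-0.1,0.9],[0,0,0],4],
  ],
)

```text
time: 26.48
ee_pos: [0.6358, -0.1699, 0.1211]
eef_rot: [0.0, 1.0, 0.0, 0.0]
ft_force: [0.3, 0.1, -0.3]
width: 0.0534
```

```bash
python3 -c "
from h import *
c=camera('scene');save(c,'scene8');print(fit(c,'white_base',BASE,0,[.638,-.168]))
go([.6375,-.168,.062]);"
```

```text
([0.6391, -0.1667], 0.75, 'iou', 0.97, 'area', 1348, 1355)
t 26.57 ee [ 0.6361 -0.1695  0.1211] shift cm [-0.13  0.15  5.91] rot [ 0.0005  0.0007 -0.0003] w 0.0535 F [ 0.2 -0.3 -1. ]
```

View pics/scene8.png

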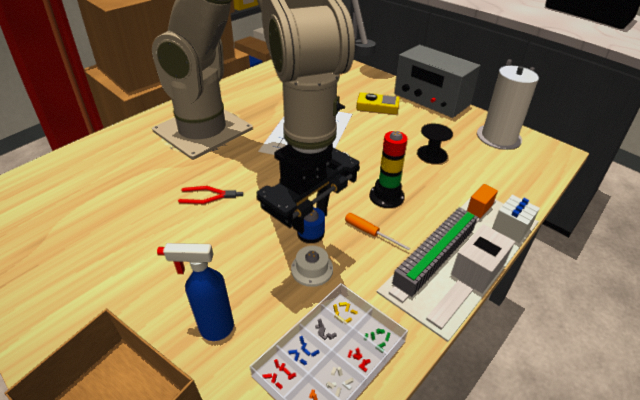

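Blue held at (312,226), above the white base plug at (312,255). The black tower stands straight at (392,170).

play_rows(
  moves=[
    [[-0.1,0.15,3],[0,0,0],4],
    [[-0.1,0.15,5],[0,0,0],4],
    [[-0.1,0.15,5.9],[0,0,0],4],
    [[-0.1,0.15,6.3],[0,0,0],4],
    [[-0.1,0.15,6.7],[0,0,0],4],
    [[-0.1,0.15,7.1],[0,0,0],4],
    [[-0.1,0.15,7.2],[0,0,0],4],
    [[-0.1,0.15,7.2],[0,0,0],4],
  ],
)

```text
time: 27.58
ee_pos: [0.6379, -0.1681, 0.0497]
eef_rot: [-0.0, 1.0, 0.0, 0.001]
ft_force: [-3.5, 0.6, 6.5]
width: 0.0536
```

play_rows(
  moves=[
    [[0.15,0,0.1],[0,0,0],4],
    [[0.15,0,0.1],[0,0,0],4],
    [[0.15,0,0.1],[0,0,0],7],
    [[0.15,0,0],[0,0,0],8.7],
    [[0.15,0,0],[0,0,0],8.7],
    [[0.15,0,0],[0,0,0],8.7],
    [[0.1,0,-5],[0,0,0],8.7],
    [[0.1,0,-10],[0,0,0],8.7],
  ],
)

```text
time: 28.58
ee_pos: [0.636, -0.1678, 0.1493]
eef_rot: [-0.0, 1.0, -0.0, -0.001]
ft_force: [0.7, -0.2, 0.7]
width: 0.0868
```

```bash
python3 -c "
from h import *
c=camera('wrist');save(c,'w9');print(fit(c,'blue_center',LIGHT,.04,[.638,-.168]))
c=camera('scene');save(c,'scene9');print(fit(c,'blue_center',LIGHT,.04,[.638,-.168]))
go([.453,.139,.15]);"
```

```text
([0.6387, -0.1691], 0.68, 'iou', 0.98, 'area', 4482, 4571)
([0.6402, -0.1676], 0.69, 'iou', 0.9, 'area', 752, 834)
t 28.77 ee [ 0.6369 -0.168   0.1492] shift cm [18.38 30.71 -0.11] rot [0.0001 0.0016 0.0003] w 0.0868 F [-0.2  0.3 -0.1]
```

View pics/w9.png

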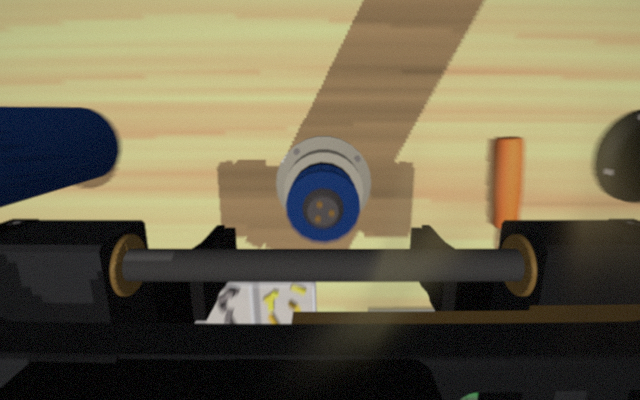

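Blue is seated at (323,205) on the white base (IoU 0.98 at height 0.040). Now the sounder: moving back in −x first, so as to keep clear of the black tower, then in y.

play_rows(
  moves=[
    [[6,0,0],[0,0,0],8.7],
    [[12,1,0],[0,0,0],8.7],
    [[16,5,0],[0,0,0],8.7],
    [[18.4,10,0],[0,0,0],8.7],
    [[18.4,15.5,0],[0,0,0],8.7],
    [[18.4,21,0],[0,0,0],8.7],
    [[18.4,26,0],[0,0,0],8.7],
    [[18.4,30.7,0],[0,0,0],8.7],
  ],
)

```text
time: 29.78
ee_pos: [0.4513, 0.1408, 0.1474]
eef_rot: [-0.001, 1.0, -0.0, -0.001]
ft_force: [0.8, 0.1, -0.2]
width: 0.0864
```

play_rows(
  moves=[
    [[0,0,0],[0,0,0],8.7],
    [[0,0,0],[0,0,0],8.7],
    [[0,0,0],[0,0,0],8.7],
  ],
)

```text
time: 30.15
ee_pos: [0.4523, 0.1378, 0.1482]
eef_rot: [0.001, 1.0, -0.0, -0.0]
ft_force: [0.5, -0.1, -0.6]
width: 0.087
```

```bash
python3 -c "
from h import *
c=camera('wrist');save(c,'w10');f=fit(c,'sounder_center',SND,0,[.453,.139]);print(f)
go([*f[0],.0105]);"
```

```text
([0.4513, 0.1398], 0.73, 'iou', 0.96, 'area', 3235, 3345)
t 30.25 ee [0.4524 0.1381 0.1484] shift cm [ 0.11  0.17 13.79] rot [ 0.0003 -0.0002 -0.0014] w 0.0869 F [ 0.5 -0.6  0.2]
```

View pics/w10.png

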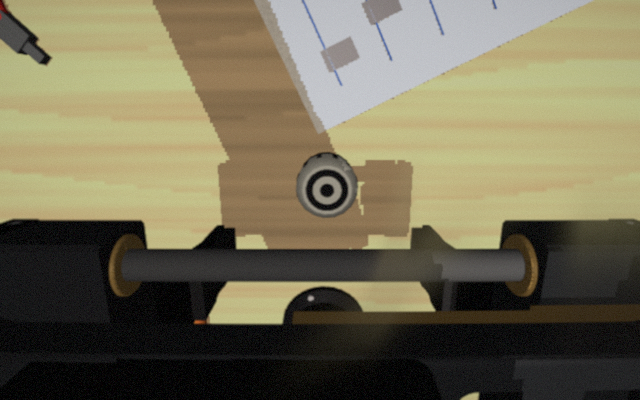

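The sounder is at (326,186), between the fingers; a 1–2 mm correction.

play_rows(
  moves=[
    [[0.1,0.15,5],[0,0,0],8.7],
    [[0.1,0.15,10],[0,0,0],8.7],
    [[0.1,0.15,13],[0,0,0],8.7],
    [[0.1,0.15,13.8],[0,0,0],8.7],
    [[0.1,0.15,13.8],[0,0,0],8.7],
    [[0.1,0.15,13.8],[0,0,0],4],
    [[0.1,0.15,13.8],[0,0,0],4],
    [[0.1,0.15,13.8],[0,0,0],4],
  ],
)

```text
time: 31.25
ee_pos: [0.4517, 0.1408, 0.011]
eef_rot: [-0.0, 1.0, 0.0, 0.0]
ft_force: [1.3, -0.8, -0.3]
width: 0.0648
```

play_rows(
  moves=[
    [[0,0,0],[0,0,0],4],
    [[0,0,0],[0,0,0],4],
  ],
)

```text
time: 31.5
ee_pos: [0.4515, 0.1407, 0.0107]
eef_rot: [-0.0, 1.0, 0.0, 0.0]
ft_force: [-0.2, 0.1, 3.5]
width: 0.0531
```

```bash
python3 -c "
from h import *
go([.638,-.168,.17]);"
```

```text
t 31.5 ee [0.4515 0.1407 0.0107] shift cm [-18.65 -30.87 -15.94] rot [0.0003 0.0001 0.0003] w 0.0531 F [-0.2  0.1  3.5]
```

Seat height will be 0.0987. Lift, go −y, then +x.

play_rows(
  moves=[
    [[0,0,-5],[0,0,0],4],
    [[0,0,-10],[0,0,0],4],
    [[0,-1,-15],[0,0,0],4],
    [[0,-6,-16],[0,0,0],4],
    [[0,-11.5,-16],[0,0,0],4],
    [[-1,-17,-16],[0,0,0],4],
    [[-4,-22,-16],[0,0,0],4],
    [[-8,-26,-16],[0,0,0],4],
  ],
)

```text
time: 32.5
ee_pos: [0.532, -0.1209, 0.1714]
eef_rot: [-0.0, 1.0, 0.001, 0.001]
ft_force: [0.2, 1.0, -0.0]
width: 0.053
```

```bash
python3 -c "
from h import *
go([.638,-.168,.17]);"
```

```text
t 32.5 ee [ 0.532  -0.1209  0.1714] shift cm [-10.6   -4.71   0.16] rot [0.0019 0.0026 0.0001] w 0.053 F [ 0.2  1.  -0. ]
```

play_rows(
  moves=[
    [[-5,-2.5,0],[0,0,0],4],
    [[-9,-4.5,0],[0,0,0],4],
    [[-10.6,-4.8,0],[0,0,0],4],
    [[-10.6,-4.8,0],[0,0,0],4],
    [[-10.6,-4.8,0],[0,0,0],4],
    [[-10.6,-4.8,0],[0,0,0],4],
  ],
)

```text
time: 33.25
ee_pos: [0.6367, -0.1665, 0.1709]
eef_rot: [-0.0, 1.0, 0.0, 0.0]
ft_force: [-0.5, -0.6, -0.8]
width: 0.0526
```

```bash
python3 -c "
from h import *
c=camera('scene');save(c,'scene10')
go([.638,-.1685,.0987]);"
```

```text
t 33.3 ee [ 0.6368 -0.1666  0.1709] shift cm [-0.12 -0.2   7.22] rot [0.0009 0.0005 0.0005] w 0.0529 F [ 0.1  0.1 -0.9]
```

View pics/scene10.png

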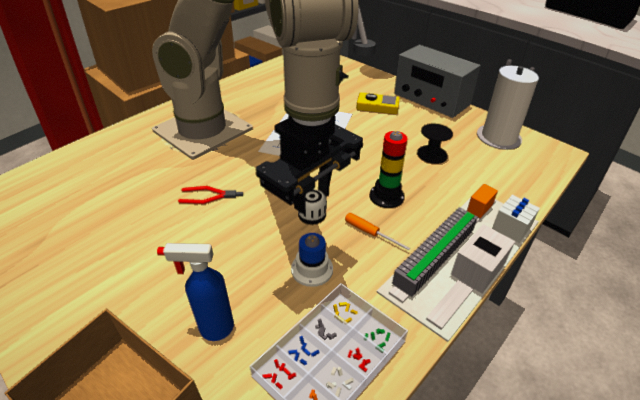

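The sounder is held at (312,207), above the blue light at (312,247). Lowering.

play_rows(
  moves=[
    [[-0.1,-0.15,3],[0,0,0],4],
    [[-0.1,-0.15,5],[0,0,0],4],
    [[-0.1,-0.15,5.9],[0,0,0],4],
    [[-0.1,-0.15,6.3],[0,0,0],4],
    [[-0.1,-0.15,6.7],[0,0,0],4],
    [[-0.1,-0.15,7.1],[0,0,0],4],
    [[-0.1,-0.15,7.3],[0,0,0],4],
    [[-0.1,-0.15,7.3],[0,0,0],4],
  ],
)

```text
time: 34.3
ee_pos: [0.6386, -0.1687, 0.0988]
eef_rot: [-0.0, 1.0, 0.0, 0.001]
ft_force: [-1.7, 0.5, 7.5]
width: 0.0525
```

play_rows(
  moves=[
    [[0.05,0,0.1],[0,0,0],4],
    [[0.05,0,0.1],[0,0,0],4],
    [[0.05,0,0.1],[0,0,0],7],
    [[0.05,0,0],[0,0,0],8.7],
    [[0.05,0,0],[0,0,0],8.7],
    [[0.05,0,0],[0,0,0],8.7],
    [[0,0,-5],[0,0,0],8.7],
    [[0,0,-10],[0,0,0],8.7],
  ],
)

```text
time: 35.3
ee_pos: [0.6377, -0.1685, 0.1984]
eef_rot: [-0.0, 1.0, -0.0, -0.001]
ft_force: [0.6, -0.3, 0.4]
width: 0.0865
```

```bash
python3 -c "
from h import *
c=camera('wrist');save(c,'w11');print(fit(c,'sounder_center',SND,.088,[.638,-.168]))
go([.5,0,.2])"
```

```text
None
t 35.4 ee [ 0.6401 -0.1701  0.2031] shift cm [14.02 17.01  0.18] rot [-0.0018  0.0073 -0.0003] w 0.0869 F [ 0.3 -0.9 -1.1]
```

play_rows(
  moves=[
    [[5,0,-2],[0,0,0],8.7],
    [[10,0,-4],[0,0,0],8.7],
    [[15,0,-6],[0,0,0],8.7],
    [[19,0,-6],[0,0,0],8.7],
    [[19,0,-6],[0,0,0],8.7],
    [[19,0,-6],[0,0,0],8.7],
  ],
)

```text
time: 36.15
ee_pos: [0.4479, -0.1682, 0.2574]
eef_rot: [-0.0, 1.0, 0.002, 0.001]
ft_force: [0.3, -0.3, -0.2]
width: 0.0872
```

```bash
python3 -c "
from h import *
for n in ['scene','top']:
  c=camera(n);save(c,n+'11')
  for q,m,z in [('green_center',LIGHT,.04),('yellow_center',LIGHT,.088),('red_center',LIGHT,.136),('blue_center',LIGHT,.04),('sounder_center',SND,.088)]: print(n,q,fit(c,q,m,z))
  for q,m in [('reel',[[(.045,0),(.045,.08)]]),('spray',[[(.034,0),(.034,.15),(.015,.223)]]),('driver',[[(.01,0),(.01,.02)]])]: print(n,q,fit(c,q,m))
go([.5,0,.2])"
```

```text
scene green_center ([0.6264, 0.1193], 0.71, 'iou', 0.51, 'area', 303, 597)
scene yellow_center ([0.6267, 0.12], 0.81, 'iou', 0.57, 'area', 366, 634)
scene red_center ([0.6168, 0.1362], 0.86, 'iou', 0.94, 'area', 643, 651)
scene blue_center ([0.6547, -0.1828], 0.94, 'iou', 0.38, 'area', 326, 862)
scene sounder_center None
scene reel ([0.6671, -0.1966], 0.59, 'iou', 0.36, 'area', 851, 2359)
scene spray ([0.5893, -0.3943], 0.84, 'iou', 0.7, 'area', 3706, 3457)
scene driver ([0.6515, 0.0079], 0.8, 'iou', 0.19, 'area', 458, 95)
top green_center ([0.59, 0.132], 0.53, 'iou', 0.17, 'area', 54, 322)
top yellow_center ([0.5896, 0.13], 0.38, 'iou', 0.16, 'area', 56, 344)
top red_center ([0.6142, 0.1347], 0.8, 'iou', 0.93, 'area', 348, 368)
top blue_center ([0.6195, -0.1586], 0.41, 'iou', 0.19, 'area', 62, 322)
top sounder_center ([0.638, -0.1701], 0.7, 'iou', 0.93, 'area', 321, 338)
top reel ([0.5971, 0.3841], 0.57, 'iou', 0.97, 'area', 912, 918)
top spray ([0.6019, -0.4102], 0.7, 'iou', 0.72, 'area', 860, 840)
top driver ([0.6035, 0.1344], 0.7, 'iou', 0.37, 'area', 40, 44)
t 37.05 ee [ 0.4481 -0.1686  0.2575] shift cm [-5.19 16.86  5.76] rot [ 0.0002 -0.      0.0001] w 0.0873 F [-0.3  0.  -0.3]
```

View pics/scene11.png

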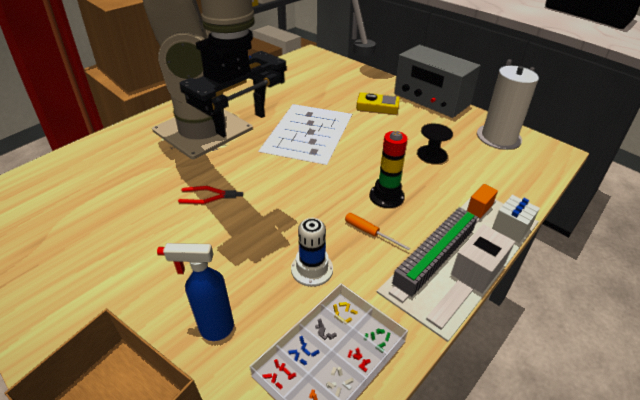

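View pics/w11.png

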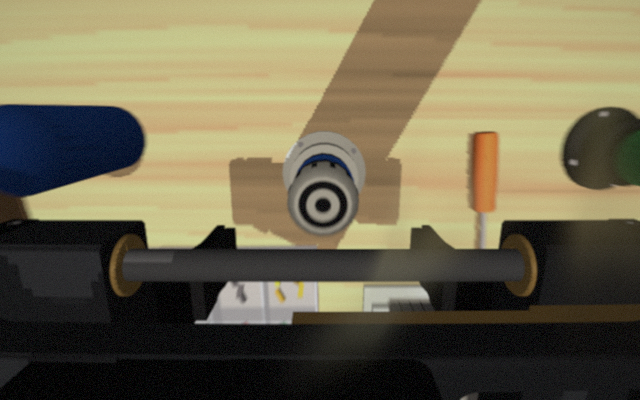

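View pics/top11.png

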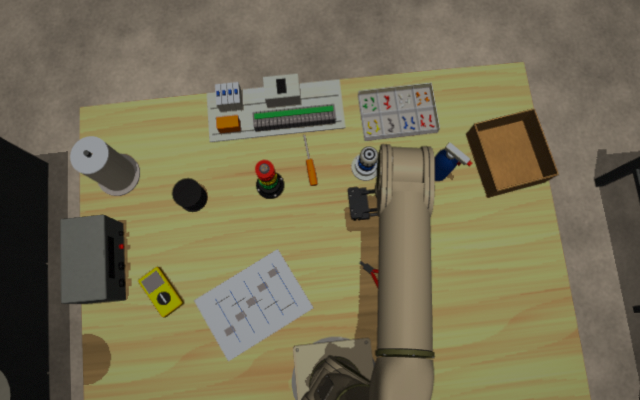

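```bash
python3 -c "
from h import *
c=camera('scene');f=c['frame'].copy()
for m,xy,z in [(LIGHT,(.6142,.137),.136),(SND,(.639,-.168),.088)]:
  for p in m:
    h=cv2.convexHull(proj(c,rings(p)+[*xy,z]).astype(np.float32)).astype(int); cv2.polylines(f,[h],True,(255,0,255),1)
a=np.hstack([x[110:290,280:420] for x in (c['frame'],f)])
cv2.imwrite('pics/zoom.png',cv2.resize(a[:,:,::-1],None,fx=2.8,fy=2.8,interpolation=cv2.INTER_CUBIC))"
```

```text
(no output)
```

View pics/zoom.png

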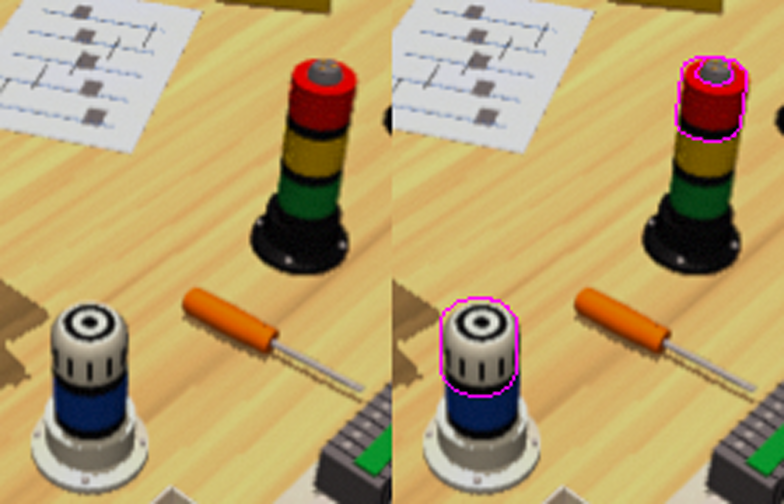

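The zoom shows both towers upright with no gaps, and the top pieces match their predicted seated outlines to about a pixel. Handing in.

```bash
python3 -c "
from h import *
print(close_job())"
```

```text
the job is handed in; nothing more can be done
None
```

Both towers are built and handed in at about 37 s. The black base carries green, yellow and red; the white base carries blue with the sounder on top. The gripper had let go of everything and was clear, at about 0.26 m height.

**Seating:** each piece stopped within 0.5 mm of its expected seated height, with 6–8 N of contact force. After release, the wrist camera put the four lights at the right height and centred to about 2 mm. For the sounder, the top camera showed the same, and it matched its predicted outline in the scene view.

**Bystanders:** nothing I did touched the reel, the spray bottle or the screwdriver. By the network fits, the reel had not moved (less than 1 mm in the top view). The spray bottle agreed within 1 mm in the scene view, but came out 6 mm apart in the top view, where the arm partly hides it. The screwdriver looks unmoved in the pictures.

**Checks that failed or disagreed:**
- The wrist-camera network missed the sounder after it was released, and the scene network missed it too.
- In the final views the fits for the covered lights (green, yellow, blue) were poor because those pieces are partly hidden.
- Several network results were plainly wrong: the scene "reel" and the top-view "driver" landed on the towers, and before any move the top-view "red" landed on the screwdriver.
- The screwdriver fit in the scene view shifted by about 14 mm, because its mask changed size and that fit is crude.

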